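Select the ring slot on the dough sheeter's gear gate

TASK

Set the gear of the dough sheeter: using the fingertips, push its ball-topped lever out of the front left slot it was left in, along the cross channel of the gate, and fully home into the slot whose end carries the ring-shaped mark, then leave it there and move clear. Push the knob only as firmly as it needs, without forcing it against the gate, and do not move the kitchen things standing on and around the machine.

Things in the scene. Friction and masses are not known exactly. Their poses are not given: they have to be found in the camera images.
- sheeter: fixed white dough sheeter, housing 315 x 340 mm, its top 144 mm above the worktop. Origin: on the worktop under the centre of its gate plate; x points from the front (robot side) to its two steel rollers, y to its left, z up. Rollers and cheeks (machine x 125 to 210 mm) rise to 45 mm above the plate, a chute follows to x 290; nothing else fixed rises above the plate but the lever
- gate (a point): centre of the gate, on the top of the aluminium plate (170 x 150 mm), 150 mm above the worktop. Three slots run along machine x, centred at y = +36 (left), 0 (middle), -36 mm (right), joined by one cross channel along y at x = 0: six slot ends, three front, three back. Slots and channel are 18 mm wide, the stem 10 mm: 4 mm play each way (6 mm at the knob)
- pivot (a point): point about which the lever tilts both ways, 130 mm under the gate. The joints are stiff: the lever stays where it is left, about 2 N at the knob moves it, no spring, no detent; a solid stop is felt when home. It starts in the front left slot, between about 40% of the way in and fully home
- knob (a point): centre of the lever's black ball knob, 30 mm diameter, on a 10 mm steel stem, 195 mm from the pivot, so 65 mm above the plate when upright, 53 mm at full tilt. In the machine frame the knob is at y = about +52, 0 or -52 mm in the left, middle and right slots (51 when home), at x = about 0 in the cross channel and x = +44 or -44 mm when home in a back or front slot
- stem_at_gate (a point): point on the stem's axis 130 mm from the pivot, level with the gate plate's top when the lever is upright; the end condition uses it
- lever (a joint): fore-and-aft tilt of the lever, rad: 0 in the cross channel, +0.227 home at the back (machine +x), -0.227 home at the front
- cross (a joint): sideways tilt of the lever, rad: about +0.27 in the left slot (machine +y), 0 in the middle, -0.27 in the right slot
- mark_ring: THE TARGET MARK: flat raised dark steel ring, 30 mm across, 4 mm high, fixed on the gate plate just beyond the end of the slot to be selected. Origin at its centre on the plate's top. The four marks sit, in an order that changes, at machine x = +58 or -58 mm, y = 0 or -36 mm, beyond the ends of the middle and right slots; the left slot has no marks
- mark_bar: raised dark steel mark in the shape of one straight bar across the slot's end, 30 mm long; another slot's mark
- mark_cross: raised dark steel mark in the shape of a plus, 30 mm across; another slot's mark
- mark_vee: raised dark steel mark in the shape of a V, 28 mm across; another slot's mark
- cutter: loose plain steel pastry-cutter ring standing on the left part of the sheeter housing, 52 mm outside, 35 mm tall; bystander
- weight: loose small brass cylinder on the left part of the sheeter housing, 36 mm diameter, 22 mm tall; bystander
- shaker: loose glass shaker with steel cap on the worktop to the right, 40 mm diameter, 80 mm tall; bystander
- mug: loose white mug on the worktop to the left, 80 mm diameter, 90 mm tall; bystander
- bowl: loose steel bowl on the worktop to the right, 150 mm wide, 60 mm tall; bystander
- spoon: loose wooden spoon lying on the worktop to the right; bystander
- jar: loose glass jar with black cap on the worktop to the left, 72 mm diameter, 110 mm tall; bystander

How it is judged:
By the outcome, as a careful person would: the job done as asked, in the order asked, and still so for the second after the job is handed in, with the robot touching nothing.
It also fails if it takes over 53 s, if anything falls off the work surface, if the arm or the gripper's body presses on something with over 40 N, if the wrist force passes 120 N, or if a joint passes its speed limit or range.

ROBOT

A 7-joint arm with a two-finger parallel gripper is mounted at the origin on the work surface. World frame = base frame: x ahead of the robot, y to its left, z up, the work surface at z = 0. Lengths are in mm, angles in rad, forces in N, time in s.
With the tool pointing down it reaches from about 425 to 800 mm from the base axis. Payload 8.3 kg.
Tool frame: the origin (TCP) lies on the centre line of the jaws, within the pads' length; the fingertips stand 8 mm ahead of it and the grasp point (between the pads) lies 11 mm behind it; z points along the fingers, y is the line along which they close (so a half turn about z gives the same grasp; the last joint's range is limited). The gripper opens to 85 mm and grips with 20 to 120 N. Pads are 22 mm wide; open, the fingers measure 114 mm over their backs; the gripper's body (76 mm by 85 mm) begins 54 mm behind the grasp point. The pads swing forward as they close: fully open they stand 13 mm farther back than shut.
Start: joints at [1.248, 0.383, 0.016, 1.37, -0.006, 1.388, -0.046], TCP at [160.593, -603.998, 239.279] pointing down, gripper open.
Joint ranges: [-2.95, 2.95], [-0.25, 2.06], [-1.52, 1.56], [0.18, 2.33], [-1.44, 4.58], [0.02, 2.06], [-3.01, 3.01]. Speed limits (rad/s): [2.39, 2.39, 3.01, 3.01, 3.14, 3.14, 3.14].

INTERFACE

Orientations are given as a unit quaternion [x, y, z, w].
In Python, from plant import env, vision gives the robot as it stands (env), with the cameras (vision).
- The arm moves only by the shell command python3 shift.py 'ROWS' [OPENING]. ROWS is a JSON list of rows, 1 to 5 of them, each of 6 numbers: dx, dy, dz in shares of the most that a row can go, 1 being 62.5 mm, then a rotation vector rx, ry, rz in normalised numbers (1 is pi/2 rad); each row shifts and turns the commanded pose from where the row before left it, along the tool's axes as they then stand; what a row does not reach is not made up. A row lasts 1/8 s, in which the tool goes at most 62.5 mm and 0.188 rad, less where a joint would pass 70% of its speed; a pose out of reach is approached as far as the arm can. OPENING is the finger opening in mm, set as the command begins (- or left out keeps the last). The fingers move at their own pace and stop on an object; the grip force is fixed at half the most. Time passes only in rows, so rows that do not move let the fingers close. It prints the time, the measured TCP pose, the force, the opening and the grip force at its end. Shift and turn numbers lie between -1 and 1, and a call with a number outside is refused. Input that does not fit is refused with a message, and nothing moves.
- env.observe(): the state, without advancing time (a new reading comes with each control period).
- vision.camera(name): name is "scene" or "top"; returns a dict with "img" (420x560x3 uint8, red, green, blue), "fx", "fy", "cx", "cy" (pixels), "view" (4x4, takes a point from world to camera coordinates). Camera axes: x right, y down, z forward; pixel columns grow to the right and rows downward; lengths in mm; the calibration is good to about 2 mm. A picture is of the moment at which its call begins. There is no depth.
- env.sign_off(): hands the job in; it is judged then, once.
The state is a dict: "clock": time; "joints": joint angles; "dq": joint speeds; "effort": joint torques, N m; "tool_pos": TCP position; "orientation": TCP orientation; "contact_force": force on the tool from outside, world axes, zero at the start; "moment": the same for the moment, N m; "grip_width": finger opening in mm; "grasp_force": force on a finger pad.
Only numpy, scipy, OpenCV 4.12 (cv2) and the standard library are available. Lean on these libraries where they do the work, as an engineer would, in place of code of your own. Each camera call takes 0.05 s, during which the arm holds its last target. There are 200 camera calls.

## Working session

There is one attempt and no reset: what is moved stays moved. The work goes in short steps, Python scripts to look and compute and a shell command to move; the robot and the scene stay as the last step left them, time stands still between calls to the robot, and variables do not carry over. Pictures are saved under pics/ and viewed, at most 10 in all, crops included, and the job is handed in when it is done.

```bash
ls; mkdir -p pics
python3 - <<'E'
from plant import env, vision
import cv2,numpy as np
for n in("scene","top"):
    c=vision.camera(n);cv2.imwrite(f"pics/{n}0.png",c["img"][:,:,::-1]);np.savez(f"{n}0.npz",**c)
    print(n,c["fx"],c["fy"],c["cx"],c["cy"],np.round(c["view"],3).tolist())
s=env.observe();print(s)
E
```

```text
pics
plant.py
shift.py
scene 447.44119444464184 447.44119444464184 288.57239575163106 212.89828017832295 [[-0.068, 0.998, 0.01, 76.42], [0.858, 0.063, -0.51, -367.249], [-0.509, -0.026, -0.86, 1517.623], [0.0, 0.0, 0.0, 1.0]]
top 391.83464542010455 391.83464542010455 275.3083076052637 213.8149332412402 [[0.013, -1.0, -0.021, -35.085], [-0.996, -0.012, -0.084, 526.981], [0.083, 0.022, -0.996, 1239.666], [0.0, 0.0, 0.0, 1.0]]
{'clock': 0.1, 'joints': array([ 1.24810473,  0.38417885,  0.01638621,  1.37105792, -0.0063125 ,
        1.3881947 , -0.04649184]), 'dq': array([-0.00093852, -0.00233831,  0.00056996, -0.00357357,  0.00025674,
        0.00051102,  0.0010574 ]), 'effort': array([ 4.25856735e-03, -6.29132867e+01,  8.48447811e-01, -3.72758710e+01,
        1.69376365e-02,  1.05123734e-02, -9.47132548e-05]), 'tool_pos': array([ 160.4702598 , -603.59045101,  238.3594833 ]), 'orientation': array([ 9.91571186e-01,  1.29559958e-01, -1.25349473e-04, -8.86077082e-04]), 'contact_force': array([-0.33222603,  0.19440164,  0.50612919]), 'moment': array([ 0.03789584, -0.00310963,  0.03513985]), 'grasp_force': 0.0, 'grip_width': 85.25984278017069}
```

View pics/scene0.png

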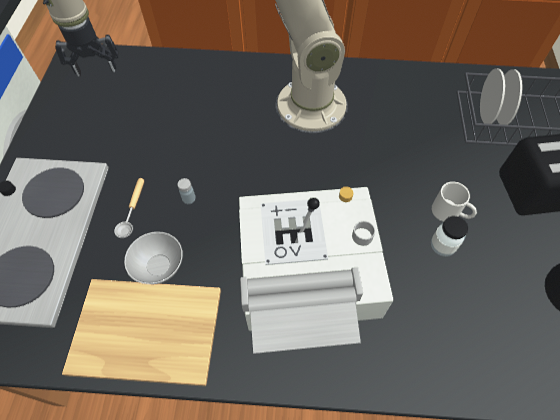

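View pics/top0.png

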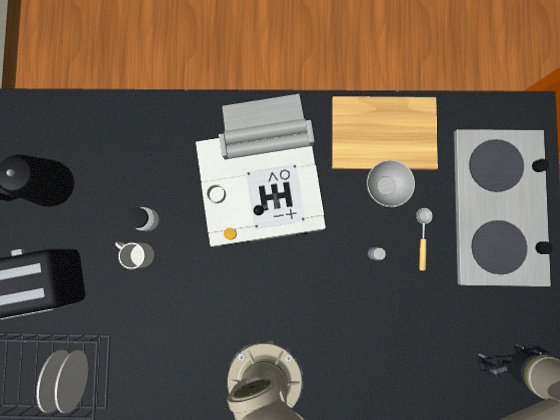

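The top view shows the ring mark at about (285,174), with the vee at (273,177), the bar at (279,215) and the cross at (292,213). The scene view shows the ring at (280,252). So the ring is at the back right. The knob is at (258,210) in the top view and (313,204) in the scene view. Next I'll measure these.

```bash
cat > h.py <<'E'
import numpy as np,cv2
def ray(c,u,v):
    V=c["view"];R=V[:3,:3];o=-R.T@V[:3,3]
    d=R.T@np.array([(u-c["cx"])/c["fx"],(v-c["cy"])/c["fy"],1]);return o,d/np.linalg.norm(d)
def onz(c,u,v,z):
    o,d=ray(c,u,v);return o+d*(z-o[2])/d[2]
def tri(c1,p1,c2,p2):
    o1,d1=ray(c1,*p1);o2,d2=ray(c2,*p2)
    t=np.linalg.lstsq(np.c_[d1,-d2],o2-o1,rcond=None)[0]
    a,b=o1+t[0]*d1,o2+t[1]*d2;return (a+b)/2,np.linalg.norm(a-b)
E
python3 - <<'E'
from h import *
box={"scene":(230,180,340,275),"top":(235,160,325,232)}
for n,(a,b,c_,d) in box.items():
    c=np.load(n+"0.npz");im=c["img"][b:d,a:c_]
    g=cv2.cvtColor(im,cv2.COLOR_RGB2GRAY)
    k,l,st,ce=cv2.connectedComponentsWithStats((g<120).astype(np.uint8),connectivity=4)
    for i in range(1,k):
        if st[i,4]>=4:
            u,v=ce[i]+[a,b];print(n,st[i].tolist(),np.round([u,v],1),np.round(onz(c,u,v,152),1))
    cv2.imwrite(f"pics/{n}1.png",cv2.resize(im[:,:,::-1],None,fx=6,fy=6,interpolation=cv2.INTER_CUBIC))
p=np.hstack([cv2.resize(cv2.imread(f"pics/{n}1.png"),(400,400)) for n in box]);cv2.imwrite("pics/both1.png",p)
E
```

```text
scene [0, 0, 110, 95, 2270] [262.8 205. ] [ 503.2 -109.5  152. ]
scene [109, 14, 1, 4, 4] [339.  195.5] [460.1  83.  152. ]
scene [77, 18, 12, 18, 136] [312.3 204.4] [492.2  15.5 152. ]
scene [32, 24, 3, 2, 4] [263.  204.8] [ 502.3 -109.   152. ]
scene [45, 26, 7, 9, 18] [276.8 210.3] [516.1 -72.7 152. ]
scene [56, 29, 10, 2, 11] [290.3 209.3] [510.6 -39.2 152. ]
scene [75, 36, 2, 4, 5] [305.4 217.4] [531.4  -0.  152. ]
scene [73, 47, 10, 15, 98] [308.  234.4] [578.9   8.6 152. ]
scene [45, 48, 27, 17, 252] [286.7 234.8] [583.8 -43.  152. ]
scene [65, 66, 6, 10, 17] [297.6 250.6] [624.3 -14.2 152. ]
scene [49, 67, 4, 1, 4] [280.5 247. ] [617.8 -55.7 152. ]
scene [60, 67, 2, 3, 4] [290.8 247.8] [618. -31. 152.]
scene [45, 68, 3, 7, 10] [275.7 250.4] [627.6 -66.4 152. ]
scene [53, 68, 4, 8, 14] [284.9 251.4] [628.8 -44.4 152. ]
scene [46, 75, 3, 2, 4] [277.  255.5] [640.8 -62.2 152. ]
scene [94, 75, 2, 2, 4] [324.5 255.5] [632.6  50.3 152. ]
scene [37, 80, 2, 2, 4] [267.5 260.5] [655.3 -83.5 152. ]
top [80, 0, 10, 60, 294] [321.2 179.5] [ 617.7 -163.2  152. ]
top [36, 13, 3, 3, 6] [271.7 173.8] [633.1 -19.2 152. ]
top [53, 14, 2, 4, 5] [288.4 175.4] [629.  -67.9 152. ]
top [34, 16, 2, 5, 6] [269.7 178.2] [620.3 -13.6 152. ]
top [18, 22, 40, 33, 579] [272.9 197.6] [563.5 -23.7 152. ]
top [51, 49, 10, 9, 19] [290.5 213.3] [518.6 -75.1 152. ]
top [44, 55, 4, 1, 4] [280.5 215. ] [513.2 -46.4 152. ]
top [39, 56, 4, 1, 4] [275.5 216. ] [510.2 -32.  152. ]
top [76, 69, 14, 3, 24] [319.  230.5] [ 469.9 -157.4  152. ]
```

View pics/both1.png

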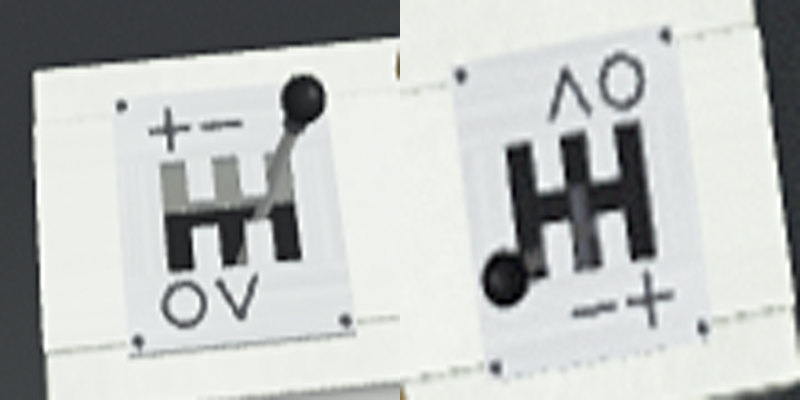

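Both crops confirm it: the ring is beyond the back end of the right slot. The knob is in the front left slot. I'll triangulate the plate screws, ring and knob from the crop pixels.

Run:
```python
from h import *
S=np.load("scene0.npz");T=np.load("top0.npz")
ps=lambda x,y:((x+.5)*.275+229.5,(y+.5)*.2375+179.5)
pt=lambda x,y:((x-399.5)*.225+234.5,(y+.5)*.18+159.5)
P={"FR":((122,106),(703,328)),"BR":((138,342),(665,34)),"BL":((346,320),(460,75)),"ring":((184,305),(623,81)),"knob":((303,98),(505,279)),"cross":((170,129),(650,299)),"bar":((222,125),(595,309)),"slotRB":((180,260),(0,0))}
R={}
for k,(a,b) in P.items():
    if b[0]: r,e=tri(S,ps(*a),T,pt(*b));R[k]=r;print(k,r.round(1),"gap",e.round(1), "S@150",onz(S,*ps(*a),150).round(1)[:2],"T@150",onz(T,*pt(*b),150).round(1)[:2])
av=lambda k,z:(onz(S,*ps(*P[k][0]),z)+onz(T,*pt(*P[k][1]),z))/2
FR,BR,BL=[av(k,150) for k in("FR","BR","BL")]
FL=onz(T,*pt(496,368),150); print("FL top",FL.round(1))
dx=BR-FR;th=np.arctan2(dx[1],dx[0]);dy=BL-BR;th2=np.arctan2(-dy[0],dy[1]);print("yaw",th,th2,np.hypot(*dx[:2]),np.hypot(*dy[:2]))
C=(FR+BL)/2;t=(th+th2)/2
M=np.array([[np.cos(t),-np.sin(t)],[np.sin(t),np.cos(t)]])
print("C",C.round(1))
for k in R: print(k,"machine",(M.T@(R[k][:2]-C[:2])).round(1),(M.T@(av(k,152)[:2]-C[:2])).round(1))
```

```text
FR [ 503.3 -109.5  153.5] gap 2.2 S@150 [ 501.1 -108.7] T@150 [ 503.6 -110.8]
BR [657.2 -83.8 154.1] gap 1.5 S@150 [655.3 -83.4] T@150 [658.1 -84.7]
BL [634.2  50.1 154.5] gap 1.6 S@150 [631.9  51.2] T@150 [635.1  49.7]
ring [632.1 -56.3 153.7] gap 2.2 S@150 [630.2 -55.3] T@150 [632.9 -57.4]
knob [522.3  14.9 207.6] gap 0.9 S@150 [486.2  17.2] T@150 [527.7  18.3]
cross [517.8 -74.9 155. ] gap 2.5 S@150 [514.8 -74. ] T@150 [518.3 -76.3]
bar [512.3 -39.4 154.7] gap 2.6 S@150 [509.4 -38.2] T@150 [512.7 -40.6]
FL top [481.2  23.3 150. ]
yaw 0.16515826694303418 0.17084100826243284 156.4437814276681 136.45453605475274
C [567.9 -29.7 150. ]
FR machine [-77.1 -67.9] [-77.5 -68. ]
BR machine [ 78.9 -68.3] [ 78.7 -68.4]
BL machine [78.6 67.5] [78.3 67.8]
ring machine [ 58.8 -37. ] [ 58.6 -37. ]
knob machine [-37.6  51.6] [-51.7  56.7]
cross machine [-57.  -36.3] [-57.7 -36.2]
bar machine [-56.5  -0.3] [-57.2  -0.2]
```

The manual's scale: shifts go in shares of 62.5 mm and turns go in shares of pi/2 rad. Converting my numbers, 48 mm is 0.768, -30 mm is -0.48, 0.092 rad is 0.0586.

```bash
python3 shift.py '[[0, 0, 0, 0, 0, 0.0586], [0.768, -0.48, 0, 0, 0, 0], [0.768, -0.48, 0, 0, 0, 0], [0.768, -0.48, 0, 0, 0, 0], [0.768, -0.48, 0, 0, 0, 0]]' 0; python3 shift.py '[[0.768, -0.48, 0, 0, 0, 0], [0.768, -0.48, 0, 0, 0, 0], [0.768, -0.48, 0, 0, 0, 0], [0.768, -0.48, 0, 0, 0, 0], [0, 0, 0, 0, 0, 0]]'
cat > st.py <<'E'
from plant import env, vision
import numpy as np
from scipy.spatial.transform import Rotation as R
s=env.observe();t=0.168;M=np.array([[np.cos(t),np.sin(t)],[-np.sin(t),np.cos(t)]])
r=R.from_quat(s["orientation"]).as_matrix()
print("t",s["clock"],"machine",(M@(s["tool_pos"][:2]-[568,-29.7])).round(1),"z",s["tool_pos"][2].round(1),"F",(M@s["contact_force"][:2]).round(1),s["contact_force"][2].round(1),"yaw",np.arctan2(r[1,0],r[0,0]).round(3),"zax",r[:,2].round(3),"w",s["grip_width"].round(1))
E
python3 st.py
```

```text
clock: 0.72
tool_pos: [330.9, -452.0, 238.9]
orientation: [0.996, 0.084, -0.0, -0.0]
contact_force: [0.6, -1.3, -0.4]
grip_width: -0.0
grasp_force: 0.0
clock: 1.35
tool_pos: [502.7, -297.5, 238.6]
orientation: [0.996, 0.089, 0.0, -0.002]
contact_force: [-0.5, -0.5, 0.3]
grip_width: -0.3
grasp_force: 0.0Traceback (most recent call last):
  File "st.py", line 6, in <module>
    print("t",s["clock"],"machine",(M@(s["tool_pos"][:2]-[568,-29.7])).round(1),"z",s["tool_pos"][2].round(1),"F",(M@s["contact_force"][:2]).round(1),s["contact_force"][2].round(1),"yaw",np.arctan2(r[1,0],r[0,0]).round(3),"zax",r[:,2].round(3),"w",s["grip_width"].round(1))
                                                                                                                                                                                                                                                        ^^^^^^^^^^^^^^^^^^^^^
AttributeError: 'float' object has no attribute 'round'
```

Converted, -50 mm is -0.8, 3 mm is 0.048.

```bash
sed -i 's/s\["grip_width"\].round(1)/round(s["grip_width"],1)/' st.py; python3 shift.py '[[0.048, -0.8, 0, 0, 0, 0], [0.048, -0.8, 0, 0, 0, 0], [0.048, -0.8, 0, 0, 0, 0], [0.048, -0.8, 0, 0, 0, 0], [0.032, -0.8, 0, 0, 0, 0]]' ; python3 shift.py '[[0, -0.8, 0, 0, 0, 0], [0, 0, 0, 0, 0, 0], [0, 0, 0, 0, 0, 0]]'; python3 st.py
python3 - <<'E'
from plant import env, vision
import cv2,numpy as np
for n in("scene","top"):
    c=vision.camera(n);np.savez(f"{n}1.npz",**c)
    a=c["img"][140:300,200:400] if n=="scene" else c["img"][140:260,200:350]
    cv2.imwrite(f"pics/{n}2.png",cv2.resize(a[:,:,::-1],(400,320)))
cv2.imwrite("pics/both2.png",np.hstack([cv2.imread(f"pics/{n}2.png") for n in("scene","top")]))
E
```

```text
clock: 1.98
tool_pos: [470.4, -53.7, 239.1]
orientation: [0.997, 0.083, -0.0, 0.0]
contact_force: [0.3, -0.2, 0.7]
grip_width: 0.1
grasp_force: 0.0
clock: 2.35
tool_pos: [462.6, -6.2, 239.2]
orientation: [0.997, 0.083, -0.0, 0.0]
contact_force: [0.3, 0.0, -0.4]
grip_width: -0.3
grasp_force: 0.0
t 2.35 machine [-100.    40.8] z 239.2 F [ 0.4 -0. ] -0.4 yaw 0.167 zax [-0.    -0.001 -1.   ] w -0.3
```

View pics/both2.png

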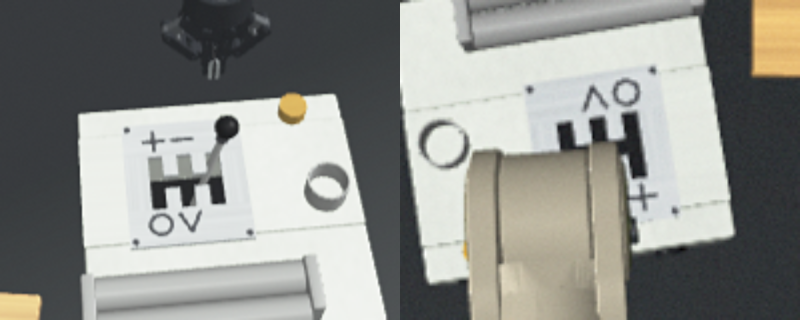

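The scene crop shows the closed fingers clear in front of the knob, with the weight well below fingertip height. Now I'll lower and approach.

Converted, 16 mm is 0.256, 15 mm is 0.24.

```bash
python3 shift.py '[[0, -0.176, 0.16, 0, 0, 0], [0, 0, 0.256, 0, 0, 0], [0, 0, 0.24, 0, 0, 0], [0, 0, 0, 0, 0, 0]]' ; python3 shift.py '[[0.24, 0, 0, 0, 0, 0], [0.208, 0, 0, 0, 0, 0], [0, 0, 0, 0, 0, 0], [0, 0, 0, 0, 0, 0]]'; python3 st.py;  python3 shift.py '[[0.048, 0, 0, 0, 0, 0], [0.048, 0, 0, 0, 0, 0], [0, 0, 0, 0, 0, 0]]'; python3 st.py; python3 shift.py '[[0.048, 0, 0, 0, 0, 0], [0.048, 0, 0, 0, 0, 0], [0, 0, 0, 0, 0, 0]]'; python3 st.py
```

```text
clock: 2.95
tool_pos: [459.8, 5.4, 196.4]
orientation: [0.996, 0.084, -0.002, -0.0]
contact_force: [-0.2, 0.1, 0.1]
grip_width: -0.1
grasp_force: 0.0
clock: 3.45
tool_pos: [488.6, 10.6, 198.3]
orientation: [0.996, 0.084, -0.0, -0.0]
contact_force: [-0.2, -0.0, 0.3]
grip_width: -0.1
grasp_force: 0.0
t 3.45 machine [-71.5  53. ] z 198.3 F [-0.2 -0. ] 0.3 yaw 0.168 zax [-0.  0. -1.] w -0.1
clock: 3.82
tool_pos: [494.6, 11.5, 198.4]
orientation: [0.996, 0.084, 0.0, -0.0]
contact_force: [0.5, -0.2, 0.4]
grip_width: -0.3
grasp_force: 0.0
t 3.825 machine [-65.5  52.9] z 198.4 F [ 0.4 -0.2] 0.4 yaw 0.168 zax [ 0.  0. -1.] w -0.3
clock: 4.2
tool_pos: [500.4, 12.5, 198.3]
orientation: [0.996, 0.084, -0.0, -0.0]
contact_force: [-1.7, -0.8, 2.2]
grip_width: -0.2
grasp_force: 1.1
t 4.2 machine [-59.6  52.9] z 198.3 F [-1.8 -0.5] 2.2 yaw 0.168 zax [-0.  0. -1.] w -0.2
```

Converted, 5 mm is 0.08.

```bash
python3 shift.py '[[0.08, 0, 0, 0, 0, 0], [0.08, 0, 0, 0, 0, 0], [0.08, 0, 0, 0, 0, 0], [0.08, 0, 0, 0, 0, 0], [0, 0, 0, 0, 0, 0]]'; python3 st.py;  python3 shift.py '[[0.064, 0, 0, 0, 0, 0], [0.064, 0, 0, 0, 0, 0], [0, 0, 0, 0, 0, 0]]'; python3 st.py
cat > kn.py <<'E'
from plant import env, vision
import sys
from h import *
S=vision.camera("scene");T=vision.camera("top");t=0.168;M=np.array([[np.cos(t),np.sin(t)],[-np.sin(t),np.cos(t)]])
im=S["img"];cv2.imwrite(f"pics/k{sys.argv[1]}.png",cv2.resize(im[170:270,240:360,::-1],None,fx=5,fy=5,interpolation=cv2.INTER_CUBIC))
h=cv2.HoughCircles(cv2.GaussianBlur(cv2.resize(cv2.cvtColor(im[170:270,240:360],cv2.COLOR_RGB2GRAY),None,fx=5,fy=5,interpolation=cv2.INTER_CUBIC),(5,5),1),cv2.HOUGH_GRADIENT,1.5,60,param1=80,param2=20,minRadius=24,maxRadius=36)
for x,y,r in ([] if h is None else h[0][:3]):
    u,v=(x+.5)/5-.5+240,(y+.5)/5-.5+170
    for z in (206,216): print((x,y,r),"z",z,"machine",(M@(onz(S,u,v,z)[:2]-[568,-29.7])).round(1))
E
python3 kn.py 1
```

```text
clock: 4.82
tool_pos: [520.5, 15.9, 198.2]
orientation: [0.996, 0.084, 0.0, -0.0]
contact_force: [-1.5, 0.3, 0.5]
grip_width: -0.5
grasp_force: 0.7
t 4.825 machine [-39.2  52.9] z 198.2 F [-1.5  0.6] 0.5 yaw 0.168 zax [ 0.  0. -1.] w -0.5
clock: 5.2
tool_pos: [528.3, 17.2, 198.3]
orientation: [0.996, 0.084, 0.0, -0.0]
contact_force: [-1.1, 0.1, 0.4]
grip_width: 0.0
grasp_force: 0.7
t 5.2 machine [-31.3  52.9] z 198.3 F [-1.   0.3] 0.4 yaw 0.168 zax [ 0.  0. -1.] w 0.0
(np.float32(204.75), np.float32(411.75), np.float32(28.65)) z 206 machine [ 83.7 -37.1]
(np.float32(204.75), np.float32(411.75), np.float32(28.65)) z 216 machine [ 88.5 -37.4]
(np.float32(377.25), np.float32(219.75), np.float32(31.8)) z 206 machine [-8.6 53.4]
(np.float32(377.25), np.float32(219.75), np.float32(31.8)) z 216 machine [-2.8 52. ]
(np.float32(528.75), np.float32(125.25), np.float32(35.1)) z 206 machine [-54.5 133.7]
(np.float32(528.75), np.float32(125.25), np.float32(35.1)) z 216 machine [-48.2 131.5]
```

View pics/k1.png

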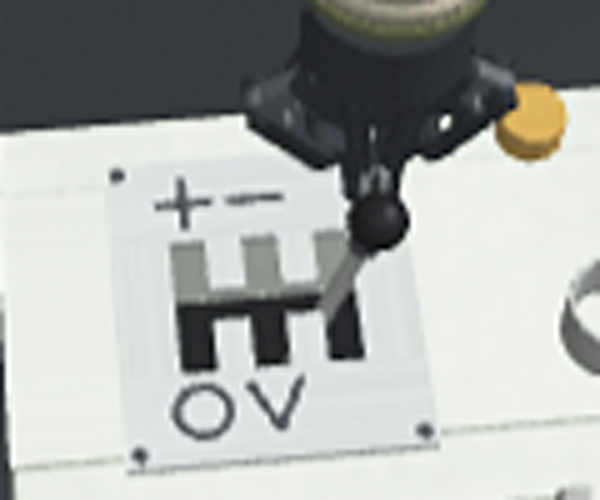

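The knob is at (380,219) in the crop, which puts it about 6 mm short of the channel line. I'll push 6 mm more, back off, and go around to its left side.

Converted, -20 mm is -0.32, -10 mm is -0.16.

```bash
python3 shift.py '[[0.048, 0, 0, 0, 0, 0], [0.048, 0, 0, 0, 0, 0], [0, 0, 0, 0, 0, 0], [-0.16, 0, 0, 0, 0, 0], [-0.32, 0, 0, 0, 0, 0]]'; python3 st.py; python3 shift.py '[[-0.16, 0, 0, 0, 0, 0], [0, 0, 0, 0, 0, 0]]'; python3 kn.py 2; python3 st.py
```

```text
clock: 5.92
tool_pos: [503.9, 13.1, 198.1]
orientation: [0.996, 0.084, 0.0, -0.0]
contact_force: [-0.6, 0.1, 0.5]
grip_width: 0.3
grasp_force: 0.0
t 5.925 machine [-56.   52.9] z 198.1 F [-0.6  0.2] 0.5 yaw 0.168 zax [ 0.  0. -1.] w 0.3
clock: 6.18
tool_pos: [494.1, 11.1, 198.6]
orientation: [0.997, 0.084, 0.0, 0.0]
contact_force: [-0.5, -1.0, 0.2]
grip_width: -0.1
grasp_force: 0.0
(np.float32(528.75), np.float32(125.25), np.float32(35.1)) z 206 machine [-54.5 133.7]
(np.float32(528.75), np.float32(125.25), np.float32(35.1)) z 216 machine [-48.2 131.5]
(np.float32(204.75), np.float32(411.75), np.float32(28.2)) z 206 machine [ 83.7 -37.1]
(np.float32(204.75), np.float32(411.75), np.float32(28.2)) z 216 machine [ 88.5 -37.4]
(np.float32(380.25), np.float32(234.75), np.float32(33.3)) z 206 machine [-0.3 53.7]
(np.float32(380.25), np.float32(234.75), np.float32(33.3)) z 216 machine [ 5.4 52.4]
t 6.275 machine [-65.3  52.7] z 198.6 F [-0.1 -1. ] -0.1 yaw 0.168 zax [ 0.001 -0.    -1.   ] w 0.0
```

View pics/k2.png

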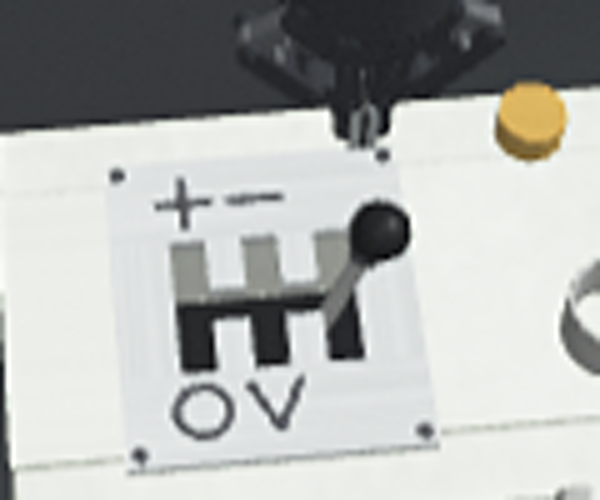

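The knob is at (380,231), centred on the cross channel at x≈0. The fingers are clear, so I'll go round to the left side.

Converted, 28 mm is 0.448, 27 mm is 0.432.

```bash
python3 shift.py '[[0, -0.352, 0, 0, 0, 0], [0.16, -0.352, 0, 0, 0, 0], [0.448, -0.032, 0, 0, 0, 0], [0.432, 0, 0, 0, 0, 0], [0, 0, 0, 0, 0, 0]]'; python3 shift.py '[[0, 0.064, 0, 0, 0, 0], [0, 0, 0, 0, 0, 0]]'; python3 st.py;python3 shift.py '[[0, 0.048, 0, 0, 0, 0], [0, 0.048, 0, 0, 0, 0], [0, 0.048, 0, 0, 0, 0], [0, 0, 0, 0, 0, 0]]'; python3 st.py; python3 shift.py '[[0, 0.048, 0, 0, 0, 0], [0, 0.048, 0, 0, 0, 0], [0, 0, 0, 0, 0, 0]]'; python3 st.py
```

```text
clock: 6.9
tool_pos: [552.3, 68.2, 197.7]
orientation: [0.996, 0.084, -0.0, -0.001]
contact_force: [0.8, -0.5, -0.2]
grip_width: 0.2
grasp_force: 0.0
clock: 7.15
tool_pos: [551.2, 62.9, 198.4]
orientation: [0.997, 0.083, -0.0, 0.0]
contact_force: [0.7, -0.4, -0.7]
grip_width: 0.2
grasp_force: 0.0
t 7.15 machine [-1.1 94.1] z 198.4 F [ 0.6 -0.5] -0.7 yaw 0.167 zax [-0. -0. -1.] w 0.2
clock: 7.65
tool_pos: [553.1, 54.4, 198.4]
orientation: [0.997, 0.084, 0.0, 0.0]
contact_force: [-1.0, -0.2, 0.4]
grip_width: -0.1
grasp_force: 0.0
t 7.65 machine [-0.6 85.4] z 198.4 F [-1.  0.] 0.4 yaw 0.167 zax [ 0. -0. -1.] w -0.1
clock: 8.02
tool_pos: [554.2, 49.2, 198.6]
orientation: [0.996, 0.084, 0.0, -0.0]
contact_force: [0.0, 2.3, 1.5]
grip_width: -0.2
grasp_force: 0.8
t 8.025 machine [-0.4 80.1] z 198.6 F [0.4 2.2] 1.5 yaw 0.168 zax [ 0.001  0.001 -1.   ] w -0.2
```

Converted, 5 mm is 0.08.

```bash
for i in 1; do python3 shift.py '[[0, 0.08, 0, 0, 0, 0], [0, 0.08, 0, 0, 0, 0], [0, 0.08, 0, 0, 0, 0], [0, 0.08, 0, 0, 0, 0]]'|grep -E force; python3 st.py; python3 shift.py '[[0, 0.08, 0, 0, 0, 0], [0, 0.08, 0, 0, 0, 0], [0, 0.08, 0, 0, 0, 0], [0, 0.08, 0, 0, 0, 0]]'|grep -E force; python3 st.py; python3 shift.py '[[0, 0.08, 0, 0, 0, 0], [0, 0.08, 0, 0, 0, 0], [0, 0, 0, 0, 0, 0]]'|grep -E force; python3 st.py; done; python3 kn.py 3|grep 216
```

```text
contact_force: [-0.2, 2.7, 2.2]
grasp_force: 1.4
t 8.525 machine [-0.6 59.3] z 198.3 F [0.2 2.7] 2.2 yaw 0.168 zax [-0. -0. -1.] w 0.2
contact_force: [-0.6, 2.6, 2.8]
grasp_force: 1.1
t 9.025 machine [-0.7 39.4] z 198.3 F [-0.2  2.7] 2.8 yaw 0.168 zax [-0. -0. -1.] w 0.0
contact_force: [1.3, 0.1, 0.8]
grasp_force: 0.0
t 9.4 machine [-0.8 28.9] z 198.2 F [ 1.3 -0.1] 0.8 yaw 0.167 zax [-0.    -0.001 -1.   ] w -0.4
(np.float32(204.75), np.float32(411.75), np.float32(28.65)) z 216 machine [ 88.5 -37.4]
(np.float32(528.75), np.float32(125.25), np.float32(35.1)) z 216 machine [-48.2 131.5]
(np.float32(264.75), np.float32(387.75), np.float32(35.1)) z 216 machine [79.2 -9.6]
```

View pics/k3.png

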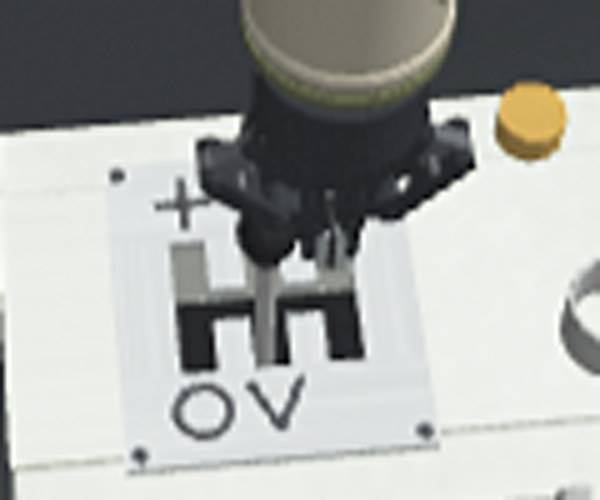

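The knob is at (267,236) in the crop, halfway along at y≈0 and still on the channel. I'll continue pushing right.

Converted, 5 mm is 0.08.

```bash
python3 shift.py '[[0, 0.08, 0, 0, 0, 0], [0, 0.08, 0, 0, 0, 0], [0, 0.08, 0, 0, 0, 0], [0, 0.08, 0, 0, 0, 0]]'|grep -E force; python3 st.py; python3 shift.py '[[0, 0.08, 0, 0, 0, 0], [0, 0.08, 0, 0, 0, 0], [0, 0.08, 0, 0, 0, 0], [0, 0.08, 0, 0, 0, 0]]'|grep -E force; python3 st.py; python3 shift.py '[[0, 0.048, 0, 0, 0, 0], [0, 0.048, 0, 0, 0, 0], [0, 0, 0, 0, 0, 0]]'|grep -E force; python3 st.py;python3 shift.py '[[0, 0.032, 0, 0, 0, 0], [0, 0.016, 0, 0, 0, 0], [0, 0, 0, 0, 0, 0]]'|grep -E force; python3 st.py
```

```text
contact_force: [-0.8, 1.1, 2.0]
grasp_force: 0.9
t 10.0 machine [-0.6  9.5] z 198.4 F [-0.6  1.3] 2.0 yaw 0.168 zax [ 0.  0. -1.] w -0.1
contact_force: [0.1, 1.3, -1.5]
grasp_force: 0.9
t 10.5 machine [ -0.8 -10.4] z 198.0 F [0.3 1.2] -1.5 yaw 0.168 zax [-0.001  0.    -1.   ] w -0.3
contact_force: [-0.2, -0.6, 0.1]
grasp_force: 0.1
t 10.875 machine [ -0.6 -16.7] z 198.4 F [-0.2 -0.5] 0.1 yaw 0.167 zax [ 0. -0. -1.] w 0.2
contact_force: [0.7, 1.2, -1.5]
grasp_force: 0.6
t 11.25 machine [ -0.6 -19.2] z 198.3 F [0.9 1. ] -1.5 yaw 0.168 zax [-0.  0. -1.] w 0.1
```

Converted, -30 mm is -0.48, 20 mm is 0.32.

```bash
python3 shift.py '[[0, -0.24, 0, 0, 0, 0], [-0.48, -0.08, 0, 0, 0, 0], [-0.48, 0, 0, 0, 0, 0], [-0.08, 0.32, 0, 0, 0, 0], [0, 0.48, 0, 0, 0, 0]]'; python3 shift.py '[[0, 0.016, 0, 0, 0, 0], [0, 0, 0, 0, 0, 0]]'>/dev/null; python3 st.py; python3 kn.py 4
```

```text
clock: 11.88
tool_pos: [511.4, -88.0, 199.2]
orientation: [0.996, 0.085, 0.001, 0.0]
contact_force: [0.9, 0.1, 0.0]
grip_width: -0.4
grasp_force: 0.0
t 12.125 machine [-65.3 -49.1] z 198.5 F [-0.6 -0.2] 0.3 yaw 0.169 zax [ 0.  0. -1.] w -0.4
(np.float32(204.75), np.float32(411.75), np.float32(28.65)) z 206 machine [ 83.7 -37.1]
(np.float32(204.75), np.float32(411.75), np.float32(28.65)) z 216 machine [ 88.5 -37.4]
(np.float32(528.75), np.float32(125.25), np.float32(35.1)) z 206 machine [-54.5 133.7]
(np.float32(528.75), np.float32(125.25), np.float32(35.1)) z 216 machine [-48.2 131.5]
(np.float32(165.75), np.float32(249.75), np.float32(31.8)) z 206 machine [ -1.7 -47.6]
(np.float32(165.75), np.float32(249.75), np.float32(31.8)) z 216 machine [  4.  -47.9]
```

View pics/k4.png

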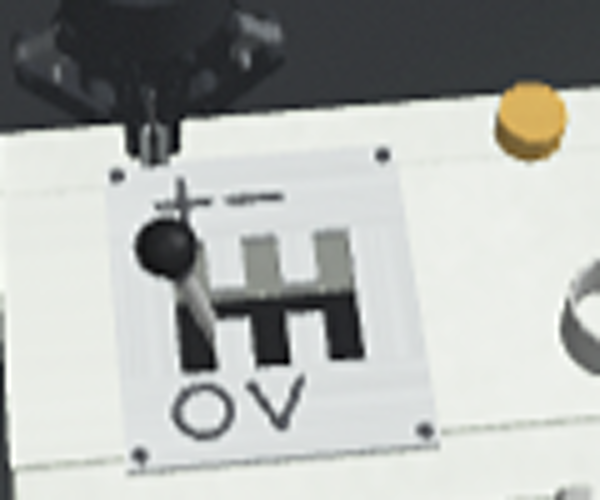

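The knob is at (165,248), at y≈-48 and x≈0: in the slot's lane but about 4 mm off centre. I'll nudge it 4 mm further to centre it before the final push.

Converted, -30 mm is -0.48, -20 mm is -0.32.

```bash
python3 shift.py '[[0, -0.48, 0, 0, 0, 0], [0.08, -0.32, 0, 0, 0, 0], [0.48, 0, 0, 0, 0, 0], [0.48, 0, 0, 0, 0, 0], [0, 0, 0, 0, 0, 0]]'>/dev/null; python3 st.py; python3 shift.py '[[0, 0.16, 0, 0, 0, 0], [0, 0.112, 0, 0, 0, 0], [0, 0.048, 0, 0, 0, 0], [0, 0, 0, 0, 0, 0]]'>/dev/null; python3 st.py; python3 shift.py '[[0, 0.048, 0, 0, 0, 0], [0, 0, 0, 0, 0, 0]]'>/dev/null; python3 st.py
```

```text
t 12.85 machine [0.8 1.6] z 197.9 F [-0.7  0.4] -0.1 yaw 0.17 zax [-0.     0.001 -1.   ] w 0.1
t 13.35 machine [ -0.9 -20.6] z 198.4 F [0.1 1.1] -0.1 yaw 0.167 zax [ 0. -0. -1.] w -0.3
t 13.6 machine [ -0.7 -23.1] z 198.3 F [-0.1  0.4] -0.5 yaw 0.168 zax [-0.  0. -1.] w -0.2
```

Now back round to the front, then the final push.

Converted, -30 mm is -0.48, 28 mm is 0.448.

```bash
python3 shift.py '[[0, -0.24, 0, 0, 0, 0], [-0.48, -0.08, 0, 0, 0, 0], [-0.48, 0, 0, 0, 0, 0], [-0.08, 0.32, 0, 0, 0, 0], [0, 0.448, 0, 0, 0, 0]]'>/dev/null; python3 shift.py '[[0, 0.016, 0, 0, 0, 0], [0, 0, 0, 0, 0, 0]]'>/dev/null; python3 kn.py 5|grep 206; python3 shift.py '[[0.24, 0, 0, 0, 0, 0], [0.208, 0, 0, 0, 0, 0], [0.08, 0, 0, 0, 0, 0], [0, 0, 0, 0, 0, 0]]'>/dev/null; python3 st.py; python3 shift.py '[[0.048, 0, 0, 0, 0, 0], [0.064, 0, 0, 0, 0, 0], [0.064, 0, 0, 0, 0, 0], [0, 0, 0, 0, 0, 0]]'>/dev/null; python3 st.py
```

```text
(np.float32(204.75), np.float32(411.75), np.float32(28.65)) z 206 machine [ 83.7 -37.1]
(np.float32(528.75), np.float32(125.25), np.float32(35.1)) z 206 machine [-54.5 133.7]
(np.float32(156.75), np.float32(251.25), np.float32(31.8)) z 206 machine [ -1.3 -51.9]
t 15.075 machine [-32.2 -51.9] z 198.0 F [0.2 0.5] 0.6 yaw 0.168 zax [-0.     0.001 -1.   ] w 0.3
t 15.575 machine [-21.5 -52.3] z 198.4 F [-1.5 -0.4] 1.8 yaw 0.168 zax [-0. -0. -1.] w 0.4
```

Converted, 5 mm is 0.08.

```bash
python3 shift.py '[[0.08, 0, 0, 0, 0, 0], [0.08, 0, 0, 0, 0, 0], [0.08, 0, 0, 0, 0, 0], [0, 0, 0, 0, 0, 0]]'>/dev/null; python3 st.py; python3 shift.py '[[0.08, 0, 0, 0, 0, 0], [0.08, 0, 0, 0, 0, 0], [0.064, 0, 0, 0, 0, 0], [0, 0, 0, 0, 0, 0]]'>/dev/null; python3 st.py; python3 shift.py '[[0.048, 0, 0, 0, 0, 0], [0.048, 0, 0, 0, 0, 0], [0, 0, 0, 0, 0, 0]]'>/dev/null; python3 st.py
```

```text
t 16.075 machine [ -6.2 -52.1] z 198.2 F [-1.6 -0.8] 0.5 yaw 0.168 zax [ 0.  0. -1.] w 0.2
t 16.575 machine [  7.6 -52. ] z 198.1 F [-0.7 -0.7] -0.4 yaw 0.168 zax [-0.  0. -1.] w -0.0
t 16.95 machine [ 13.6 -52.2] z 198.3 F [-2.8  0.5] -0.4 yaw 0.168 zax [ 0.  0. -1.] w 0.0
```

Converted, 1.5 mm is 0.024.

```bash
python3 shift.py '[[0.024, 0, 0, 0, 0, 0], [0, 0, 0, 0, 0, 0]]'>/dev/null; python3 st.py; python3 shift.py '[[0.024, 0, 0, 0, 0, 0], [0, 0, 0, 0, 0, 0]]'>/dev/null; python3 st.py; python3 shift.py '[[0.016, 0, 0, 0, 0, 0], [0, 0, 0, 0, 0, 0]]'>/dev/null; python3 st.py
```

```text
t 17.2 machine [ 14.9 -52.2] z 198.4 F [-1.7 -1.7] -0.9 yaw 0.168 zax [ 0.  0. -1.] w 0.1
t 17.45 machine [ 16.5 -52.2] z 198.4 F [-1.  -1.1] -1.6 yaw 0.168 zax [ 0.  0. -1.] w 0.5
t 17.7 machine [ 17.4 -52.2] z 198.4 F [-2.2  0.8] -1.5 yaw 0.168 zax [ 0.  0. -1.] w 0.2
```

Converted, 1 mm is 0.016.

```bash
python3 shift.py '[[0.016, 0, 0, 0, 0, 0], [0, 0, 0, 0, 0, 0]]'>/dev/null; python3 st.py; python3 shift.py '[[0.016, 0, 0, 0, 0, 0], [0, 0, 0, 0, 0, 0]]'>/dev/null; python3 st.py
```

```text
t 17.95 machine [ 18.4 -52.2] z 198.3 F [-0.4 -0.3] -1.2 yaw 0.168 zax [ 0.  0. -1.] w 0.2
t 18.2 machine [ 19.4 -52.2] z 198.3 F [-2.  -0.2] -1.9 yaw 0.168 zax [-0.  0. -1.] w 0.0
```

Converted, 1 mm is 0.016.

```bash
python3 shift.py '[[0.016, 0, 0, 0, 0, 0], [0, 0, 0, 0, 0, 0]]'>/dev/null; python3 st.py; python3 shift.py '[[0.0112, 0, 0, 0, 0, 0], [0, 0, 0, 0, 0, 0]]'>/dev/null; python3 st.py
```

```text
t 18.45 machine [ 20.2 -52.2] z 198.2 F [-2.6  0.4] -1.7 yaw 0.168 zax [-0.001  0.    -1.   ] w 0.0
t 18.7 machine [ 20.8 -52.2] z 198.1 F [-3.5  0.4] -2.2 yaw 0.168 zax [-0.001  0.    -1.   ] w -0.1
```

Converted, 0.7 mm is 0.0112.

```bash
python3 shift.py '[[0.0112, 0, 0, 0, 0, 0], [0, 0, 0, 0, 0, 0]]'>/dev/null; python3 st.py; python3 shift.py '[[0.008, 0, 0, 0, 0, 0], [0, 0, 0, 0, 0, 0]]'>/dev/null; python3 st.py
```

```text
t 18.95 machine [ 21.5 -52.1] z 198.1 F [-6.   0.2] -2.5 yaw 0.168 zax [-0.001  0.    -1.   ] w -0.6
t 19.2 machine [ 21.9 -52.1] z 198.0 F [-6.1  0.8] -3.1 yaw 0.168 zax [-0.001  0.    -1.   ] w -0.2
```

The force has risen steadily from about 2 N to 6 N over the last 1.5 mm, so the stop is reached. I'll move clear and check.

Converted, -40 mm is -0.64, -25 mm is -0.4.

```bash
python3 shift.py '[[-0.16, 0, 0, 0, 0, 0], [-0.4, 0, 0, 0, 0, 0], [-0.64, 0, 0, 0, 0, 0], [-0.64, 0, 0, 0, 0, 0], [0, 0, -0.64, 0, 0, 0]]'; python3 shift.py '[[0, 0, 0, 0, 0, 0], [0, 0, 0, 0, 0, 0]]'>/dev/null; python3 st.py; python3 kn.py 6|grep 206
python3 - <<'E'
from plant import env, vision
import cv2,numpy as np
s=vision.camera("scene")["img"];t=vision.camera("top")["img"]
cv2.imwrite("pics/end.png",np.hstack([cv2.resize(i[:,:,::-1],(400,400),interpolation=cv2.INTER_CUBIC) for i in (s[180:275,230:340],t[140:260,200:350])]))
E
```

```text
clock: 19.82
tool_pos: [479.6, -97.1, 234.9]
orientation: [0.997, 0.083, -0.004, -0.001]
contact_force: [1.8, -0.5, 1.7]
grip_width: 0.2
grasp_force: 0.0
t 20.075 machine [-92.  -52.2] z 239.1 F [-0.8  0.1] -0.7 yaw 0.168 zax [ 0.003 -0.001 -1.   ] w -0.2
(np.float32(204.75), np.float32(411.75), np.float32(28.65)) z 206 machine [ 83.7 -37.1]
(np.float32(528.75), np.float32(125.25), np.float32(35.1)) z 206 machine [-54.5 133.7]
(np.float32(165.75), np.float32(336.75), np.float32(30.0)) z 206 machine [ 44.1 -51.4]
```

View pics/end.png

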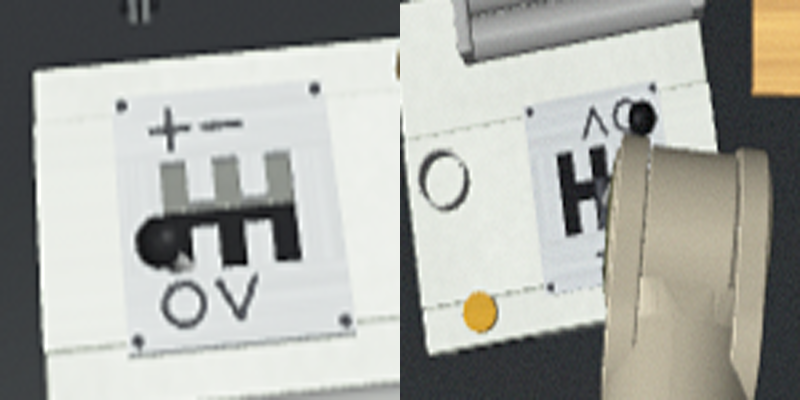

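The knob is beside the ring at machine (44, -51), which is home in the back right slot. The cutter and weight have not moved and the arm is clear, so I'll hand in.

```bash
python3 -c "
from plant import env, vision
print(env.sign_off())"
```

```text
the job is handed in; nothing more can be done
None
```

The lever is home in the back right slot, the one with the ring mark, with the arm clear; the highest push force I read was about 6 N, at the stop, and the job was handed in at about 20 s of the 53 s allowed.

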